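# Find the bored end of a handle blank and hold it hole-up

## Robot

A 6-joint arm with a two-finger parallel gripper is mounted at the origin on the work surface. World frame = base frame: x ahead of the robot, y to its left, z up, the work surface at z = 0. Lengths are in m, angles in rad, forces in N, time in s.
With the tool pointing down it reaches from about 0.35 to 0.975 m from the base axis. Payload 4.9 kg.
Tool frame: the origin (TCP) lies at the very end of the fingers, on their centre line; the grasp point (between the pads) lies 19 mm behind it; z points along the fingers, y is the line along which they close (so a half turn about z gives the same grasp; the last joint's range is limited). The gripper opens to 85 mm and grips with 20 to 120 N. Pads are 22 mm wide; open, the fingers measure 114 mm over their backs; the gripper's body (76 mm by 85 mm) begins 54 mm behind the grasp point. The pads swing forward as they close: fully open they stand 13 mm farther back than shut.
Start: joints at [1.145, 0.053, 1.613, -0, 1.476, -0.119], TCP at [0.189, 0.596, 0.231] pointing down, gripper open.
Joint ranges: [-3.01, 3.01], [-1.01, 2.22], [0.06, 2.58], [-1.02, 4.17], [0.09, 2.62], [-3.14, 3.14]. Speed limits (rad/s): [2.57, 2.57, 3.14, 3.14, 3.14, 3.14].

## Interface

Orientations are given as a rotation vector (axis times angle).
In Python, from station import ctrl, imaging gives the robot as it stands.
- The arm moves only by the tool play_rows, never from a script. Its argument "series" is a list of rows, each a list of 3 entries, a list of its own where there are three numbers: the opening, from 0 (shut) to 1 (fully open), then the shift along the tool's x, y, z each as a share of 0.05 m, from -1 to 1, then the turn, a rotation vector about the tool's x, y, z each as a share of 8 degrees, from -1 to 1. In form: [[grip, [dx, dy, dz], [ax, ay, az]], ...]. A call has 1 to 8 rows; each row shifts and turns the commanded pose from where the row before left it, along the tool's axes as they then stand; what a row does not reach is not made up. A row lasts 1/8 s, in which the tool goes at most 62.5 mm and 10.7 degrees, less where a joint would pass 70% of its speed; a pose out of reach is approached as far as the arm can. A call with a number of a shift or a turn outside -1 to 1 is refused whole. A call with a gripper value outside its range is refused whole. The fingers move at their own pace and stop on an object; "force" is the grip in N (left out, the last holds). Time passes only in rows, so rows that do not move let the fingers close. It gives the time, the measured TCP pose, the force, the opening and the grip force at its end, in the units of the state.
- ctrl.get_obs(): the state, without advancing time (a new reading comes with each control period).
- imaging.get_image(name): name is "scene" or "top" or "wrist"; returns a dict with "color" (420x560x3 uint8, blue, green, red), "fx", "fy", "cx", "cy" (pixels), "extrinsics" (4x4, takes a point from world to camera coordinates); the wrist camera has in their place "hand_eye" (4x4, takes a point from camera to tool coordinates, whose origin is the TCP and whose axes are the flange's). Camera axes: x right, y down, z forward; pixel columns grow to the right and rows downward; lengths in m; the calibration is good to about 2 mm. A picture is of the moment at which its call begins: read the wrist's pose just before it. There is no depth.
- ctrl.finish_job(): hands the job in; it is judged then, once.
The state is a dict: "t": time; "q": joint angles; "dq": joint speeds; "effort": joint torques, N m; "tool_pos": TCP position; "tool_rot": TCP orientation; "contact_force": force on the tool from outside, world axes, zero at the start; "wrist_torque": the same for the moment, N m; "opening": finger opening in m; "grip_force": force on a finger pad.
Only numpy, scipy, OpenCV 4.12 (cv2) and the standard library are available. Lean on these libraries where they do the work, as an engineer would, in place of code of your own. Each camera call takes 0.05 s, during which the arm holds its last target. There are 200 camera calls.

## Task

In the guitar maker's boring jig, lift the clear guard by its steel bar gently until it rests on its stop, and leave it up. Take the square handle blank from under it, try one end down on the upright test pin until it touches, to feel whether that is the bored end, and turn the blank over if need be (you may lay it back in its rest to change your grip). Finish while holding the blank in the gripper, still and upright with its hole facing up and its lower end at least 12 cm above the bench, touching nothing else; do not disturb the spare blank in the open rest or the other things on the bench.

Things in the scene. Friction and masses are not known exactly. Their poses are not given: they have to be found in the camera images.
- jig: fixed plywood jig, 380 mm along y. Origin on the bench under the middle of the working rest; x away from the robot, y along the blanks, z up. Hinge posts at x 125, y +-88 mm, 127 mm high. A rest is two saddles 12 mm thick at y +-42 mm: blank underside 44 mm above the bench, cheeks 36 mm apart reach 10 mm up its sides. Between the saddles it is free beside and below, down to the base at z 15 mm.
- work_rest (a point): centre of the blank as it lies in the working rest, under the guard, at (0, 0, 60) mm of the jig
- spare_rest (a point): centre of the spare blank in the open rest, at (0, 190, 60) mm of the jig
- guard (a joint): angle of the guard, rad: 0 = closed (level), 1.5 = upright on its stop; starts at 0 to 0.3. Hinge axis along the jig's y at x 120, z 115 mm of the jig. Stiff hinge: the guard (250 g) stays where it is left; 1 to 4 N at the bar moves it. Clear panel 150 mm wide, front edge 150 mm from the hinge.
- guard_bar (a point): middle of the guard's round steel pull bar, 12 mm thick, along the jig's y, 205 mm from the hinge axis, 55 mm beyond the panel's front edge, between two struts at y +-52 mm. It can turn between the fingers as the guard swings. At (-85, 0, 115) mm of the jig when closed; about 320 mm above the bench when up.
- blank_a: square beech handle blank 32 x 32 x 110 mm, 60 to 130 g. Origin at its centre, y along its length, z up as it lies. ONE end has a central blind hole 15 mm across, 45 mm deep; the other is solid. Which end (+y or -y) is not given and differs between the two blanks: feel or look. Of blank_a and blank_b, take the one in the working rest under the guard; the other lies in the spare rest.
- blank_b: square beech handle blank 32 x 32 x 110 mm, 60 to 130 g. Origin at its centre, y along its length, z up as it lies. ONE end has a central blind hole 15 mm across, 45 mm deep; the other is solid. Which end (+y or -y) is not given and differs between the two blanks: feel or look. Of blank_a and blank_b, take the one in the working rest under the guard; the other lies in the spare rest.
- pin_stand: test pin: dark wooden block 70 x 60 x 30 mm, fixed, with an upright round-topped steel pin 8 mm thick in the middle, standing 31 mm out. Origin at the centre of the underside, z up. A bored end goes down over the pin until it meets the block (30 mm above the bench); a solid end stops on the tip.
- pin_tip (a point): top of the test pin, 61 mm above the bench
- tape: bystander: blue roll of tape lying flat, 90 mm across, 24 mm high; origin at the centre of its underside
- screwdriver: bystander: red-handled screwdriver, 200 mm long, lying on the bench along its x; origin under its middle
- hammer: bystander: hammer, 260 mm long, lying on the bench along its x; origin under its middle
- jar: bystander: amber jar, 60 mm across, 65 mm high; origin at the centre of its underside
Things that resemble listed ones, but are neither listed nor needed, are in the scene too. Leave any turquoise look-alike of the blank_b alone. What is meant by the pin_stand is not red, and is the smaller of those in its own colour.

How it is judged:
By the outcome, as a careful person would: the job done as asked, in the order asked, and still so for the second after the job is handed in, while the arm keeps its last pose, push and grip.
It also fails if it takes over 72 s, if anything falls off the work surface, if the arm or the gripper's body presses on something with over 40 N, if the wrist force passes 120 N, or if a joint passes its speed limit or range.

## Working session

There is one attempt and no reset: what is moved stays moved. The work goes in short steps, Python scripts to look and compute and a tool call to move; the robot and the scene stay as the last step left them, time stands still between calls to the robot, and variables do not carry over. Pictures are saved under pics/ and viewed, at most 10 in all, crops included, and the job is handed in when it is done.

Besides the shell and the picture viewer there is one more tool, called as name([rows], argument=value, ...), one row to a line, values as JSON. play_rows: Moves the arm, as the interface text tells. Shift numbers are shares of 0.05 m and turn numbers shares of 8 degrees, none past 1 either way. Its arguments: {"type":"object","properties":{"series":{"type":"array"},"force":{"type":"number"}},"required":["series"]}

```bash
mkdir -p pics; ls
python3 - <<'E'
from station import ctrl, imaging
import cv2,numpy as np,pickle
o=ctrl.get_obs();print({k:np.round(v,3) for k,v in o.items()})
d={}
for n in("scene","top","wrist"):
    d[n]=imaging.get_image(n);cv2.imwrite(f"pics/{n}0.png",d[n]["color"])
    print(n,d[n]["fx"],d[n]["cx"],d[n]["cy"],np.round(d[n].get("extrinsics",d[n].get("hand_eye")),4).tolist())
pickle.dump(d,open("d0.pkl","wb"))
E
```

```text
pics
{'t': np.float64(0.0), 'q': array([ 1.145,  0.053,  1.614, -0.   ,  1.476, -0.119]), 'dq': array([-0.   , -0.001, -0.   ,  0.   , -0.001,  0.   ]), 'effort': array([ 2.0000e-03, -3.9368e+01, -3.7018e+01,  0.0000e+00,  7.0000e-03,
       -0.0000e+00]), 'tool_pos': array([0.189, 0.595, 0.23 ]), 'tool_rot': array([-4.800e-01, -3.104e+00,  3.000e-03]), 'contact_force': array([0.091, 0.575, 0.302]), 'wrist_torque': array([-0.015, -0.034,  0.008]), 'grip_force': np.float64(0.0), 'opening': np.float64(0.085)}
scene 488.75914374543675 274.68748778909 206.30631751223203 [[-0.6044, 0.7964, -0.0209, 0.3385], [0.5627, 0.4082, -0.7189, -0.2564], [-0.564, -0.4462, -0.6948, 1.6641], [0.0, 0.0, 0.0, 1.0]]
top 515.259824405532 278.98804745745986 206.69622899440034 [[0.0034, -1.0, -0.0002, 0.0073], [-0.9811, -0.0033, -0.1932, 0.602], [0.1932, 0.0008, -0.9812, 1.3924], [0.0, 0.0, 0.0, 1.0]]
wrist 350.2282180189323 278.7166132160841 207.3976495215085 [[0.0016, -0.9586, -0.2846, 0.0734], [1.0, 0.0017, -0.0002, 0.0008], [0.0007, -0.2846, 0.9586, -0.1431], [0.0, 0.0, 0.0, 1.0]]
```

View pics/scene0.png

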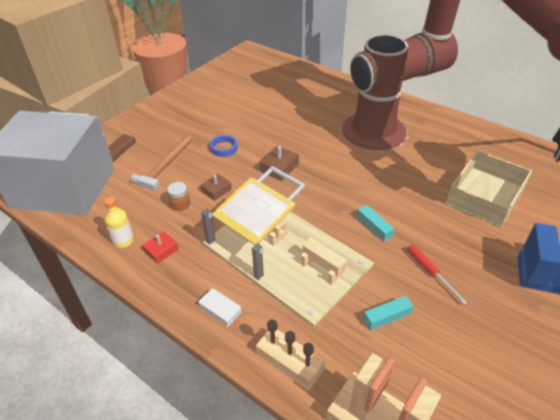

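View pics/top0.png

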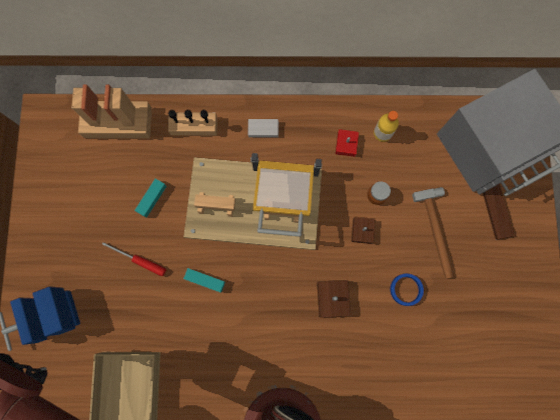

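The scene picture shows the jig with the yellow-edged guard at (255,208), bar at (282,182), spare blank at (325,258). In the top picture the bar is at (280,232), the guard at (283,190), the spare blank at (213,202) and the hinge posts at (255,162) and (318,167).

- **Pin stand candidates (top):** small dark block (364,230), big dark block (334,298), red block (347,142). I choose the small dark one.
- **Blank candidates:** under the guard at about (283,212), spare (213,202), turquoise pieces (150,198) and (204,280). I choose the one under the guard.

Now a close crop to check.

Run:
```python
import cv2,numpy as np,pickle
d=pickle.load(open("d0.pkl","rb"))
a=cv2.resize(d["top"]["color"][145:260,180:390],None,fx=3.8,fy=3.8,interpolation=cv2.INTER_CUBIC)[:,:798]
b=cv2.resize(d["scene"]["color"][135:325,190:385],None,fx=2.0,fy=2.0)[:,:]
a=cv2.resize(d["top"]["color"][145:260,180:390],(438,240),interpolation=cv2.INTER_CUBIC)
top=cv2.resize(d["top"]["color"][150:255,182:382],(800,420),interpolation=cv2.INTER_CUBIC)
cv2.imwrite("pics/crop1.png",top)
s=cv2.resize(d["scene"]["color"][135:325,190:385],None,fx=3.1,fy=3.1,interpolation=cv2.INTER_CUBIC)
cv2.imwrite("pics/crop2.png",s)
```

```text
(no output)
```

View pics/crop1.png

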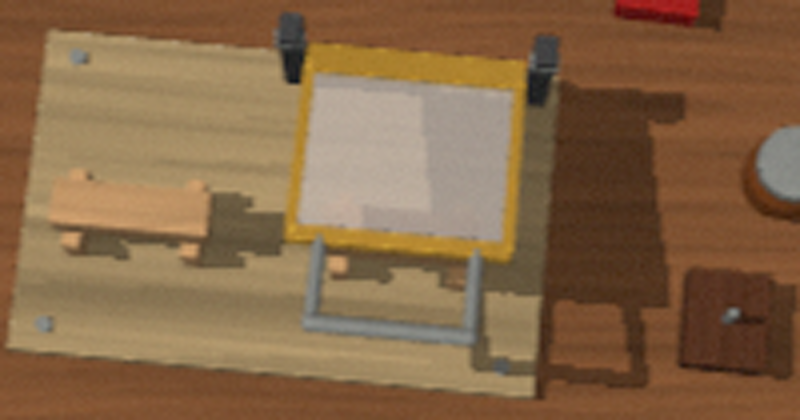

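View pics/crop2.png

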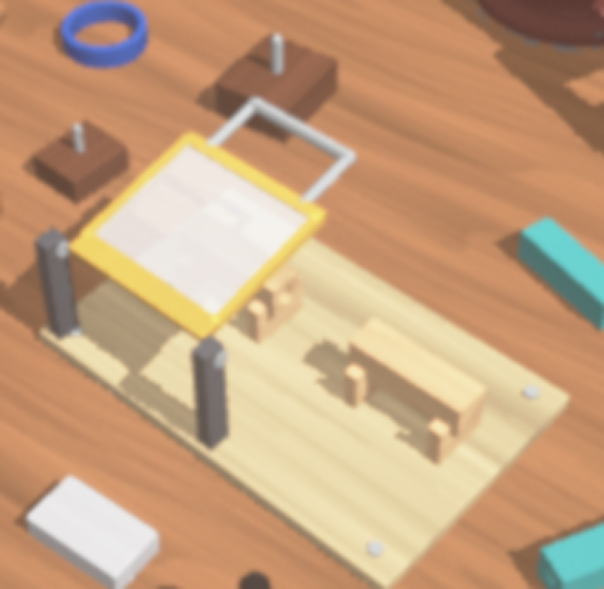

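The crops confirm the choice: guard with bar ends at crop (305,325) and (472,340), a blank in the rest under it, and the small dark pin stand with its tip at (732,315) (top). The spare lies at (130,208).

```bash
cat > h.py <<'E'
import numpy as np
def ray(c,uv,E=None):
    E=c["extrinsics"] if E is None else E
    R,t=E[:3,:3],E[:3,3]
    d=R.T@np.array([(uv[0]-c["cx"])/c["fx"],(uv[1]-c["cy"])/c["fy"],1]); return -R.T@t,d/np.linalg.norm(d)
def plane(c,uv,z,E=None):
    o,d=ray(c,uv,E); return o+d*(z-o[2])/d[2]
def tri(*rays):
    A=sum(np.eye(3)-np.outer(d,d) for o,d in rays); b=sum((np.eye(3)-np.outer(d,d))@o for o,d in rays)
    p=np.linalg.solve(A,b); return p,[np.linalg.norm(np.cross(p-o,d)) for o,d in rays]
E
python3 - <<'E'
from h import *;import pickle
d=pickle.load(open("d0.pkl","rb"));T,S=d["top"],d["scene"]
t=lambda x,y:(182+(x+.5)/4-.5,150+(y+.5)/4-.5); s=lambda x,y:(190+x/3.1,135+y/3.1)
np.set_printoptions(precision=4,suppress=True)
for n,a,b in[("barL",(305,325),(353,155)),("barR",(472,340),(258,101)),("tip",(732,314),(78,125)),("postL",(291,18),(208,342)),("postR",(544,40),(51,234)),("frontL edge",(290,240),(322,213)),("frontR",(512,258),(192,136))]:
    print(n,*tri(ray(T,t(*a)),ray(S,s(*b))))
for n,a,z in[("TL",(48,32),.015),("BL",(8,348),.015),("BR",(538,397),.015),("spareL",(50,205-26),.076),("spareTR",(210,186),.076),("spBR",(210,238),.076),("spBL",(50,224),.076),("postL",(291,18),.127),("postR",(544,40),.127),
 ("pb",(685,268),.03),("pb",(770,272),.03),("pb",(765,372),.03),("pb",(680,368),.03),("tip",(732,314),.061)]: print(n,plane(T,t(*a),z))
E
```

```text
barL [0.5178 0.0641 0.1598] [np.float64(0.0003241342148422559), np.float64(0.00032413421484235534)]
barR [ 0.5077 -0.0428  0.1585] [np.float64(0.0018960077909672864), np.float64(0.0018960077909671712)]
tip [ 0.5413 -0.2295  0.0618] [np.float64(2.0226374798089746e-05), np.float64(2.022637479799985e-05)]
postL [0.7306 0.0789 0.1358] [np.float64(0.0026724452176666315), np.float64(0.0026724452176666953)]
postR [ 0.7155 -0.0931  0.1367] [np.float64(0.00236246128062776), np.float64(0.0023624612806277694)]
frontL edge [0.5764 0.0752 0.1462] [np.float64(0.00031024787381562873), np.float64(0.0003102478738155017)]
frontR [ 0.5641 -0.07    0.1452] [np.float64(0.0018529911553957041), np.float64(0.0018529911553956137)]
TL [0.7577 0.2624 0.015 ]
BL [0.5221 0.2828 0.015 ]
BR [ 0.4881 -0.0971  0.015 ]
spareL [0.6328 0.2467 0.076 ]
spareTR [0.6282 0.1348 0.076 ]
spBR [0.5912 0.134  0.076 ]
spBL [0.6008 0.2456 0.076 ]
postL [0.7349 0.0772 0.127 ]
postR [ 0.7198 -0.0957  0.127 ]
pb [ 0.5794 -0.2022  0.03  ]
pb [ 0.5766 -0.2629  0.03  ]
pb [ 0.5047 -0.257   0.03  ]
pb [ 0.5074 -0.1969  0.03  ]
tip [ 0.5414 -0.2297  0.061 ]
```

```bash
cat >> h.py <<'E'
from scipy.spatial.transform import Rotation as Rt
def Rz(yaw,tilt=0,ax=None):
    "tool down, tool y at world angle yaw(deg)"
    a=np.radians(yaw); y=np.array([np.cos(a),np.sin(a),0]); z=np.array([0,0,-1.]); return Rt.from_matrix(np.c_[np.cross(y,z),y,z])
def rows(p,R,pt,Rtg,grip,n,fmt=2):
    p=np.array(p,float);pt=np.array(pt,float);out=[]
    for k in range(n):
        f=1/(n-k); dp=R.inv().apply((pt-p)*f)/.05; dr=(R.inv()*Rtg).as_rotvec()*f/np.radians(8)
        dp=np.round(dp,fmt)+0; dr=np.round(dr,fmt)+0
        if max(abs(np.r_[dp,dr]))>1: print("OVER",dp,dr)
        out.append([grip,dp.tolist(),dr.tolist()]); p=p+R.apply(dp*.05); R=R*Rt.from_rotvec(dr*np.radians(8))
    for i in range(0,n,8): print(str(out[i:i+8]).replace(" ",""))
    return p,R
def now(ctrl):
    import json,os
    o=ctrl.get_obs(); f=open("log.jsonl","a"); f.write(json.dumps([list(map(float,o["q"])),list(map(float,o["tool_pos"])),list(map(float,o["tool_rot"]))])+"\n"); f.close()
    print("t",round(float(o["t"]),2),"p",np.round(o["tool_pos"],4),"F",np.round(o["contact_force"],1),"open",round(float(o["opening"]),4),"grip",round(float(o["grip_force"]),1),"q",np.round(o["q"],3))
    return np.array(o["tool_pos"]),Rt.from_rotvec(o["tool_rot"]),o
E
python3 - <<'E'
from h import *;from station import ctrl
p,R,o=now(ctrl); print(R.as_matrix().round(3).tolist())
rows(p,R,[.515,.011,.30],Rz(-5.07),0.5,16)
E
```

```text
t 0.15 p [0.1886 0.5954 0.2303] F [0.5 0.1 0.5] open 0.0853 grip 0.0 q [ 1.145  0.053  1.614  0.     1.476 -0.119]
[[-0.953, 0.302, -0.001], [0.302, 0.953, -0.001], [0.0, -0.002, -1.0]]
[[0.5,[-0.61,-0.57,-0.09],[0.0,0.0,0.61]],[0.5,[-0.66,-0.52,-0.09],[0.0,0.0,0.61]],[0.5,[-0.7,-0.46,-0.09],[0.0,0.0,0.6]],[0.5,[-0.73,-0.4,-0.09],[0.0,0.0,0.61]],[0.5,[-0.77,-0.34,-0.09],[0.0,0.0,0.6]],[0.5,[-0.79,-0.27,-0.08],[0.0,0.0,0.61]],[0.5,[-0.81,-0.2,-0.09],[0.0,0.0,0.6]],[0.5,[-0.83,-0.14,-0.08],[0.0,0.0,0.61]]]
[[0.5,[-0.83,-0.07,-0.09],[0.0,0.0,0.6]],[0.5,[-0.84,0.0,-0.08],[0.0,0.0,0.61]],[0.5,[-0.83,0.08,-0.09],[0.0,0.0,0.6]],[0.5,[-0.82,0.15,-0.08],[0.0,0.0,0.61]],[0.5,[-0.81,0.21,-0.09],[0.0,0.0,0.6]],[0.5,[-0.79,0.28,-0.08],[0.0,0.0,0.61]],[0.5,[-0.76,0.35,-0.09],[0.0,0.01,0.6]],[0.5,[-0.73,0.41,-0.08],[-0.01,0.0,0.61]]]
```

play_rows([
  [0.5, [-0.61, -0.57, -0.09], [0, 0, 0.61]],
  [0.5, [-0.66, -0.52, -0.09], [0, 0, 0.61]],
  [0.5, [-0.7, -0.46, -0.09], [0, 0, 0.6]],
  [0.5, [-0.73, -0.4, -0.09], [0, 0, 0.61]],
  [0.5, [-0.77, -0.34, -0.09], [0, 0, 0.6]],
  [0.5, [-0.79, -0.27, -0.08], [0, 0, 0.61]],
  [0.5, [-0.81, -0.2, -0.09], [0, 0, 0.6]],
  [0.5, [-0.83, -0.14, -0.08], [0, 0, 0.61]],
], force=20)

```text
t: 1.15
tool_pos: [0.3527, 0.3023, 0.2662]
tool_rot: [-1.488, -2.767, 0.0]
contact_force: [1.2, 0.0, 0.2]
opening: 0.0427
grip_force: 0.0
```

play_rows([
  [0.5, [-0.83, -0.07, -0.09], [0, 0, 0.6]],
  [0.5, [-0.84, 0, -0.08], [0, 0, 0.61]],
  [0.5, [-0.83, 0.08, -0.09], [0, 0, 0.6]],
  [0.5, [-0.82, 0.15, -0.08], [0, 0, 0.61]],
  [0.5, [-0.81, 0.21, -0.09], [0, 0, 0.6]],
  [0.5, [-0.79, 0.28, -0.08], [0, 0, 0.61]],
  [0.5, [-0.76, 0.35, -0.09], [0, 0, 0.6]],
  [0.5, [-0.73, 0.41, -0.08], [0, 0, 0.61]],
])

```text
t: 2.15
tool_pos: [0.5154, 0.01, 0.3002]
tool_rot: [-2.321, -2.117, 0.0]
contact_force: [-0.4, -0.3, 0.6]
opening: 0.0427
grip_force: 0.0
```

Run:
```python
from h import *;from station import ctrl,imaging;import cv2,pickle
p,R,o=now(ctrl); w=imaging.get_image("wrist"); pickle.dump((p,R.as_matrix(),w),open("w1.pkl","wb"));cv2.imwrite("pics/w1.png",w["color"])
print(R.as_matrix().round(3).tolist())
```

```text
t 2.15 p [0.5154 0.01   0.3002] F [-0.4 -0.3  0.6] open 0.0427 grip 0.0 q [-0.125 -0.244  1.776  0.     1.61  -0.033]
[[0.092, 0.996, -0.0], [0.996, -0.092, 0.0], [0.0, -0.0, -1.0]]
```

View pics/w1.png

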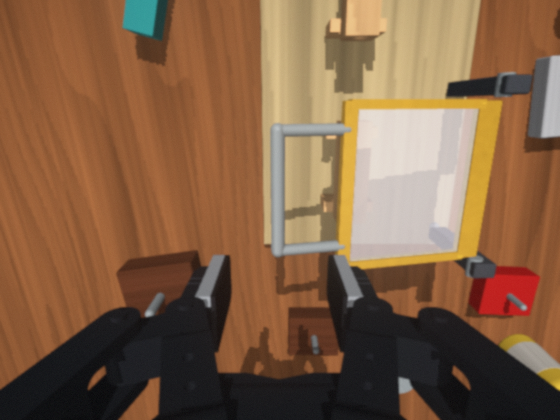

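Wrist view: the bar runs from (278,128) to (278,250), between the finger tips in x; the panel's front edge is at x≈345, and the small pin stand shows at (313,330).

Run:
```python
from h import *;import pickle
np.set_printoptions(precision=4,suppress=True)
d=pickle.load(open("d0.pkl","rb"));T,S=d["top"],d["scene"];p,R,w=pickle.load(open("w1.pkl","rb"))
M=np.eye(4);M[:3,:3]=R;M[:3,3]=p;E=np.linalg.inv(M@w["hand_eye"])
t=lambda x,y:(182+(x+.5)/4-.5,150+(y+.5)/4-.5); s=lambda x,y:(190+x/3.1,135+y/3.1)
for n,a,b,c in[("L",(305,325),(353,155),(278,129)),("R",(472,340),(258,101),(278.5,249)),("tip",(732,314),(78,125),(314,337))]:
    print(n,*tri(ray(T,t(*a)),ray(S,s(*b)),ray(w,c,E)))
    print([plane(w,c,z,E) for z in(.15,.16,.061)])
print("spare end mid", plane(w,(362,36),.076,E), "posts",plane(w,(515,84),.127,E),plane(w,(481,267),.127,E))
```

```text
L [0.5183 0.064  0.16  ] [np.float64(0.0004087923966974268), np.float64(0.0006140148921607712), np.float64(0.0007325094183458426)]
[array([0.5189, 0.0631, 0.15  ]), array([0.519 , 0.0638, 0.16  ]), array([0.5181, 0.057 , 0.061 ])]
R [ 0.5086 -0.0417  0.1581] [np.float64(0.002792825834881541), np.float64(0.0018404520357233414), np.float64(0.0025394538682495453)]
[array([ 0.5097, -0.0428,  0.15  ]), array([ 0.5101, -0.0385,  0.16  ]), array([ 0.5061, -0.081 ,  0.061 ])]
tip [ 0.5409 -0.2268  0.053 ] [np.float64(0.0044079862071330425), np.float64(0.008103520991787985), np.float64(0.011460103048729811)]
[array([ 0.5359, -0.139 ,  0.15  ]), array([ 0.5354, -0.1314,  0.16  ]), array([ 0.5403, -0.2064,  0.061 ])]
spare end mid [0.606  0.1373 0.076 ] posts [0.7233 0.0807 0.127 ] [ 0.7071 -0.09    0.127 ]
```

play_rows([
  [0.5, [0.02, -0.03, 0.8], [0, 0, 0]],
  [0.5, [0, 0, 0.8], [0, 0, 0]],
  [0.5, [0, 0, 0.8], [0, 0, 0]],
  [0.5, [0, 0, 0.78], [0, 0, 0]],
  [0, [0, 0, 0], [0, 0, 0]],
  [0, [0, 0, 0], [0, 0, 0]],
  [0, [0, 0, 0], [0, 0, 0]],
], force=20)

```text
t: 3.08
tool_pos: [0.5148, 0.0125, 0.1432]
tool_rot: [2.316, 2.119, 0.004]
contact_force: [1.7, 0.0, -2.4]
opening: 0.0109
grip_force: 21.6
```

Run:
```python
from h import *;from station import ctrl
p,R,o=now(ctrl); u=np.array([.996,-.0885]); H=np.array([.7165,-.0095])
g=p.copy(); g[2]+=.019
x0=-(g[:2]-H)@u; z0=g[2]-.115; print("r",np.hypot(x0,z0),"th",np.arctan2(z0,x0))
th0=np.arctan2(z0,x0);r=np.hypot(x0,z0)
prev=g
n=16
P=p;RR=R;print("rows in tool y (along jig x), z")
for k in range(1,n+1):
    th=th0+(1.47-th0)*k/n
    q=np.array([H[0]-r*np.cos(th)*u[0],H[1]-r*np.cos(th)*u[1],.115+r*np.sin(th)])
    q[:2]+= (g[:2]-(H-x0*u)) 
    dp=R.inv().apply(q-prev)/.05; print([0,np.round(dp,2).tolist()]); prev=prev+R.apply(np.round(dp,2)*.05)
```

```text
t 3.08 p [0.5148 0.0125 0.1432] F [ 1.7  0.  -2.4] open 0.0109 grip 21.6 q [-0.121 -0.144  1.954  0.     1.329 -0.032]
r 0.20826958727716158 th 0.22844290539038292
rows in tool y (along jig x), z
[0, [0.0, 0.09, -0.31]]
[0, [0.0, 0.11, -0.31]]
[0, [0.0, 0.13, -0.29]]
[0, [0.0, 0.16, -0.28]]
[0, [0.0, 0.17, -0.27]]
[0, [0.0, 0.2, -0.26]]
[0, [0.0, 0.22, -0.24]]
[0, [0.0, 0.23, -0.22]]
[0, [0.0, 0.25, -0.2]]
[0, [0.0, 0.27, -0.19]]
[0, [0.0, 0.28, -0.16]]
[0, [0.0, 0.29, -0.14]]
[0, [0.0, 0.3, -0.11]]
[0, [0.0, 0.31, -0.1]]
[0, [0.0, 0.32, -0.07]]
[0, [0.0, 0.32, -0.04]]
```

play_rows([
  [0, [0, 0.04, -0.15], [0, 0, 0]],
  [0, [0, 0.05, -0.16], [0, 0, 0]],
  [0, [0, 0.09, -0.26], [0, 0, 0]],
  [0, [0, 0.15, -0.31], [0, 0, 0]],
  [0, [0, 0.16, -0.28], [0, 0, 0]],
  [0, [0, 0.17, -0.27], [0, 0, 0]],
  [0, [0, 0.19, -0.26], [0, 0, 0]],
  [0, [0, 0.2, -0.24], [0, 0, 0]],
])

```text
t: 4.08
tool_pos: [0.5632, 0.0081, 0.2409]
tool_rot: [-2.313, -2.117, 0.01]
contact_force: [-15.6, 2.2, 9.1]
opening: 0.0107
grip_force: 21.5
```

```bash
cat > arc.py <<'E'
import sys
from h import *;from station import ctrl
p,R,o=now(ctrl); u=np.array([.996,-.0885]); H=np.array([.7165,-.0095]); r=.2055
g=p.copy(); g[2]+=.019
x0=-(g[:2]-H)@u; z0=g[2]-.115; th0=np.arctan2(z0,x0);r=np.hypot(x0,z0); print("r",r,"th",th0)
P0=R.inv().apply([u[0],u[1],0]); n=int(sys.argv[2]); pr=th0
for k in range(1,n+1):
    th=th0+(float(sys.argv[1])-th0)*k/n
    print(np.round(r*(np.cos(pr)-np.cos(th))*P0/.05,2),np.round(-r*(np.sin(th)-np.sin(pr))/.05,2)); pr=th
E
python3 arc.py 1.4 9
```

```text
t 4.08 p [0.5632 0.0081 0.2409] F [-15.6   2.2   9.1] open 0.0107 grip 21.5 q [-1.170e-01 -9.400e-02  1.741e+00 -1.000e-03  1.503e+00 -2.900e-02]
r 0.21165694419366857 th 0.7542149914943975
[-0.    0.22 -0.  ] -0.21
[-0.    0.23 -0.  ] -0.2
[-0.    0.24 -0.  ] -0.18
[-0.    0.26 -0.  ] -0.16
[-0.    0.27 -0.  ] -0.14
[-0.    0.28 -0.  ] -0.12
[-0.    0.29 -0.  ] -0.1
[-0.    0.29 -0.  ] -0.08
[-0.   0.3 -0. ] -0.06
```

play_rows([
  [0, [0, -0.03, -0.05], [0, 0, 0]],
  [0, [0, 0.05, -0.1], [0, 0, 0]],
  [0, [0, 0.17, -0.18], [0, 0, 0]],
  [0, [0, 0.19, -0.18], [0, 0, 0]],
])

```text
t: 4.58
tool_pos: [0.5853, 0.0061, 0.2632]
tool_rot: [-2.318, -2.12, 0.0]
contact_force: [1.9, 0.9, -6.5]
opening: 0.0112
grip_force: 19.7
```

```bash
python3 arc.py 1.4 8
```

```text
t 4.58 p [0.5853 0.0061 0.2632] F [ 1.9  0.9 -6.5] open 0.0112 grip 19.7 q [-0.117 -0.058  1.67   0.     1.53  -0.028]
r 0.213060367436639 th 0.902575682803794
[ 0.    0.21 -0.  ] -0.16
[ 0.    0.22 -0.  ] -0.14
[ 0.    0.23 -0.  ] -0.13
[ 0.    0.24 -0.  ] -0.12
[ 0.    0.25 -0.  ] -0.1
[ 0.    0.25 -0.  ] -0.08
[ 0.    0.26 -0.  ] -0.07
[ 0.    0.26 -0.  ] -0.05
```

play_rows([
  [0, [0, 0.18, -0.16], [0, 0, 0]],
  [0, [0, 0.21, -0.15], [0, 0, 0]],
  [0, [0, 0.22, -0.14], [0, 0, 0]],
  [0, [0, 0.23, -0.12], [0, 0, 0]],
])

```text
t: 5.08
tool_pos: [0.6272, 0.0024, 0.2913]
tool_rot: [-2.317, -2.12, 0.002]
contact_force: [1.6, 0.5, -10.8]
opening: 0.0108
grip_force: 19.4
```

```bash
python3 arc.py 1.45 6
```

```text
t 5.08 p [0.6272 0.0024 0.2913] F [  1.6   0.5 -10.8] open 0.0108 grip 19.4 q [-0.115  0.03   1.537  0.     1.576 -0.026]
r 0.21501408958284404 th 1.1387640170875126
[ 0.   0.2 -0. ] -0.09
[ 0.    0.21 -0.  ] -0.08
[ 0.    0.21 -0.  ] -0.07
[ 0.    0.22 -0.  ] -0.06
[ 0.    0.22 -0.  ] -0.04
[ 0.    0.22 -0.  ] -0.03
```

play_rows([
  [0, [0, 0.1, 0.06], [0, 0, 0]],
  [0, [0, 0.18, -0.02], [0, 0, 0]],
  [0, [0, 0.2, -0.06], [0, 0, 0]],
  [0, [0, 0.2, -0.05], [0, 0, 0]],
])

```text
t: 5.58
tool_pos: [0.6617, -0.0007, 0.3027]
tool_rot: [2.314, 2.117, 0.006]
contact_force: [-5.1, 1.5, 9.9]
opening: 0.0108
grip_force: 22.0
```

```bash
python3 arc.py 1.45 6;python3 - <<'E'
from station import imaging;import cv2
im=imaging.get_image("scene")["color"][60:300,150:420]; cv2.imwrite("pics/s2.png",cv2.resize(im,None,fx=2.4,fy=2.4,interpolation=cv2.INTER_CUBIC))
E
```

```text
t 5.58 p [ 0.6617 -0.0007  0.3027] F [-5.1  1.5  9.9] open 0.0108 grip 22.0 q [-0.113  0.102  1.443 -0.     1.59  -0.025]
r 0.21395174055983626 th 1.3091012121270005
[0.  0.1 0. ] -0.02
[0.  0.1 0. ] -0.02
[0.  0.1 0. ] -0.02
[0.  0.1 0. ] -0.02
[0.  0.1 0. ] -0.02
[0.  0.1 0. ] -0.01
```

View pics/s2.png

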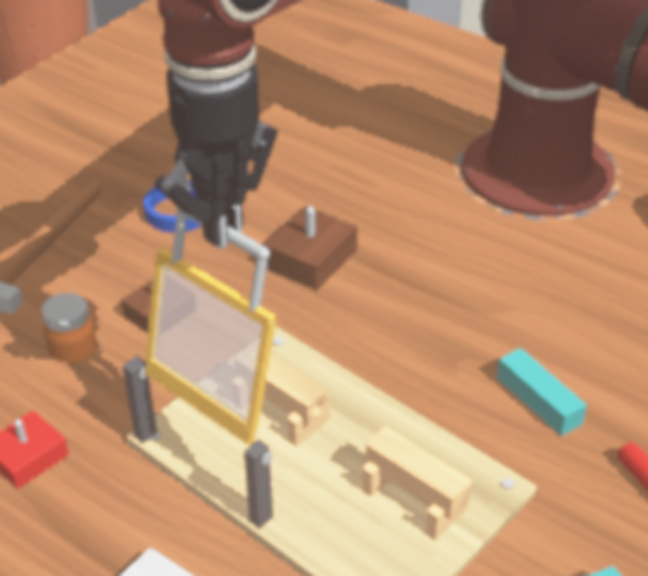

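The guard is gripped at its bar (crop (230,235)), leaning back short of upright; the working blank is now visible at (285,385) in its saddles.

play_rows([
  [0, [0, 0.1, -0.06], [0, 0, 0]],
  [0, [0, 0.13, -0.02], [0, 0, 0]],
  [0, [0, 0.13, -0.01], [0, 0, 0]],
  [0, [0, 0.12, -0.01], [0, 0, 0]],
])

```text
t: 6.12
tool_pos: [0.6859, -0.0029, 0.307]
tool_rot: [2.314, 2.117, 0.007]
contact_force: [-4.3, 1.0, 5.6]
opening: 0.0112
grip_force: 21.6
```

```bash
python3 arc.py 1.5 3
```

```text
t 6.12 p [ 0.6859 -0.0029  0.307 ] F [-4.3  1.   5.6] open 0.0112 grip 21.6 q [-0.113  0.157  1.376 -0.     1.601 -0.024]
r 0.21326773072004787 th 1.4246976117549583
[0.   0.11 0.  ] -0.01
[0.   0.11 0.  ] -0.01
[0.   0.11 0.  ] -0.01
```

play_rows([
  [0, [0, 0.08, -0.03], [0, 0, 0]],
  [0, [0, 0.08, 0], [0, 0, 0]],
  [0, [0, 0.08, 0], [0, 0, 0]],
])

```text
t: 6.5
tool_pos: [0.6978, -0.004, 0.308]
tool_rot: [2.314, 2.117, 0.007]
contact_force: [-4.0, 1.7, 9.6]
opening: 0.0113
grip_force: 22.3
```

play_rows([
  [0, [0, 0.06, -0.04], [0, 0, 0]],
  [0, [0, 0.06, 0], [0, 0, 0]],
  [0, [0, 0, 0], [0, 0, 0]],
])

```text
t: 6.88
tool_pos: [0.7003, -0.0042, 0.3083]
tool_rot: [-2.316, -2.119, 0.005]
contact_force: [-15.8, 1.4, 11.4]
opening: 0.0107
grip_force: 22.5
```

play_rows([
  [0, [0, -0.05, 0], [0, 0, 0]],
  [0.4, [0, 0, 0], [0, 0, 0]],
  [0.4, [0, 0, 0], [0, 0, 0]],
  [0.4, [0, 0, 0], [0, 0, 0]],
  [0.4, [0, 0, -0.5], [0, 0, 0]],
  [0.4, [0, 0, -0.8], [0, 0, 0]],
  [0.4, [0, 0, 0], [0, 0, 0]],
])

```text
t: 7.75
tool_pos: [0.7013, -0.0043, 0.3738]
tool_rot: [2.314, 2.116, 0.008]
contact_force: [1.0, -0.5, 0.1]
opening: 0.0346
grip_force: 0.0
```

Run:
```python
from h import *;from station import ctrl,imaging;import cv2,pickle,json
from scipy.optimize import least_squares
p,R,o=now(ctrl); print(R.as_matrix().round(3).tolist())
D={n:imaging.get_image(n) for n in("scene","top")};pickle.dump(D,open("d1.pkl","wb"))
a=cv2.resize(D["top"]["color"][145:260,180:390],(800,438),interpolation=cv2.INTER_CUBIC);cv2.imwrite("pics/t3.png",a)
# kinematic fit (RPR wrist)
L=[json.loads(l) for l in open("log.jsonl")]
def fk(x,q):
    d1,L2,L3,off,d6=x; X=lambda a:Rt.from_euler('y',a)
    A=Rt.from_euler('z',q[0]); p=np.array([0,off,d1]);B=X(q[1]);p=p+B.apply([0,0,L2]);B=B*X(q[2])*Rt.from_euler('z',q[3]);p=p+B.apply([0,0,L3]);B=B*X(q[4])*Rt.from_euler('z',q[5]);p=p+B.apply([0,0,d6]);return A.apply(p),A*B
r=lambda x:np.concatenate([fk(x,l[0])[0]-l[1] for l in L])
s=least_squares(r,[.15,.4,.4,.07,.2],method="lm");print("x",s.x,"res",abs(s.fun).max())
for l in L[-2:]: print(((fk(s.x,l[0])[1].inv()*Rt.from_rotvec(l[2])).as_matrix()).round(3).tolist())
```

```text
t 7.75 p [ 0.7013 -0.0043  0.3738] F [ 1.  -0.5  0.1] open 0.0346 grip 0.0 q [-0.112  0.183  1.238 -0.     1.712 -0.023]
[[0.089, 0.996, 0.008], [0.996, -0.089, -0.001], [-0.0, 0.008, -1.0]]
x [0.43762914 0.45689683 0.60742441 0.07423204 0.604577  ] res 0.01680284144394384
[[0.0, -1.0, -0.0], [1.0, 0.0, 0.0], [-0.0, -0.0, 1.0]]
[[-0.0, -1.0, -0.0], [1.0, -0.0, 0.0], [-0.0, -0.0, 1.0]]
```

View pics/t3.png

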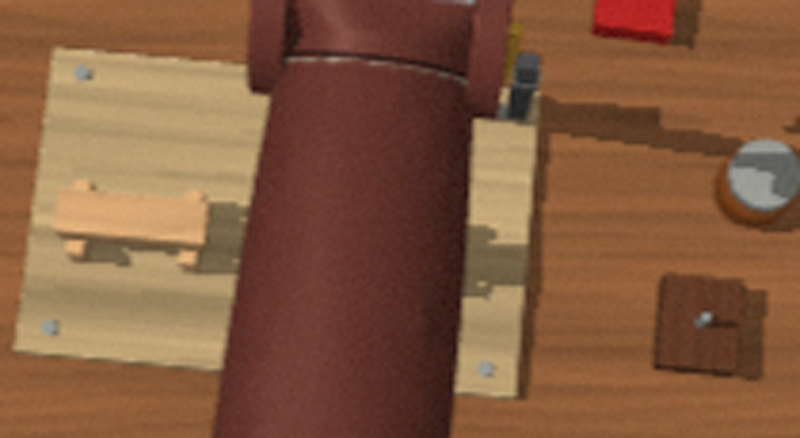

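The top view shows the arm over the guard; the spare at (130,215) and pin stand at (700,322) are unmoved.

```bash
cat > kin.py <<'E'
from h import *;import json
from scipy.optimize import least_squares
def fk(x,q):
    a1,L2,L3,off,a3,dz,d6=x; X=lambda a:Rt.from_euler('y',a)
    A=Rt.from_euler('z',q[0]); p=np.array([a1,off,dz+d6]);B=X(q[1]);p=p+B.apply([0,0,L2]);B=B*X(q[2]);p=p+B.apply([a3,0,0]);B=B*Rt.from_euler('z',q[3]);p=p+B.apply([0,0,L3]);B=B*X(q[4])*Rt.from_euler('z',q[5]+np.pi/2);p=p+B.apply([0,0,d6]);return A.apply(p),A*B
def fit(free_d6=None):
    L=[json.loads(l) for l in open("log.jsonl")]
    f=(lambda x:np.r_[x,free_d6]) if free_d6 else (lambda x:x)
    r=lambda x:np.concatenate([fk(f(x),l[0])[0]-l[1] for l in L])
    s=least_squares(r,[0,.4,.45,.07,0,.0]+([] if free_d6 else [.3]));print("kin",s.x.round(4),"res",abs(s.fun).max().round(4));return f(s.x)
def ik(x,p,R,q0):
    lo=np.array([-3.01,-1.01,.06,-1.02,.09,-3.14]);hi=np.array([3.01,2.22,2.58,4.17,2.62,3.14])
    def r(q):
        a,B=fk(x,q); return np.r_[(a-p)*5,(B.inv()*R).as_rotvec()]
    s=least_squares(r,np.clip(q0,lo+.001,hi-.001),bounds=(lo,hi));return s.x,abs(s.fun).max()
E
python3 - <<'E'
from kin import *
for d in(.25,.3): fit(d)
fit()
E
```

```text
kin [ 1.000e-04  4.270e-01  6.099e-01  7.420e-02  9.590e-02 -4.180e-02] res 0.0002
kin [-0.      0.426   0.6099  0.0742  0.0955 -0.0413] res 0.0002
kin [ 0.      0.4264  0.6099  0.0742  0.0957 -0.0415  0.2795] res 0.0
```

```bash
cat > plan.py <<'E'
from kin import *
import sys
x=fit(); Ry=lambda d:Rt.from_euler('y',d,degrees=True)
def tcp(g,R): return np.array(g)+R.apply([0,0,.019])
q0=np.array(json.loads(open("log.jsonl").readlines()[-1])[0])
def seq(q,A,B,n=10):
    (ga,Ra),(gb,Rb)=A,B; rv=(Ra.inv()*Rb).as_rotvec(); m=0;Q=[q]
    for k in range(1,n+1):
        R=Ra*Rt.from_rotvec(rv*k/n); g=np.array(ga)+(np.array(gb)-ga)*k/n
        q,e=ik(x,tcp(g,R),R,q);m=max(m,e);Q.append(q)
    return q,m,Q
if __name__=="__main__":
  rest=[.596,.001,.06]; hi=[.55,-.02,.26]; pin=[.541,-.2296,.085]
  for yaw in(-5.07,174.93):
   for d in(-20,-10):
    Rr=Rz(yaw)*Ry(d)
    qr,e=ik(x,tcp(rest,Rr),Rr,q0 if yaw<0 else q0+np.r_[0,0,0,0,0,3 if q0[5]<0 else -3]); 
    print("yaw",yaw,"d",d,"rest",e.round(3),qr.round(2))
    if e>.01: continue
    qh,m,_=seq(qr,(rest,Rr),(hi,Rr),5)
    for h in range(-180,180,30):
      Rp=Rz(h-90)*Ry(90+d)
      q1,m1,_=seq(qh,(hi,Rr),([.5,-.15,.28],Rp),12); q2,m2,_=seq(q1,([.5,-.15,.28],Rp),(pin,Rp),4)
      if max(m1,m2)<.02:
        f=[]
        for h2 in range(-180,180,30):
          Rf=Rz(h2+90)*Ry(-90+d)
          for j in(2,-2):
            qf,mf=ik(x,tcp([.5,-.1,.32],Rf),Rf,q1+np.r_[0,0,0,0,0,j])
            if mf<.01:f.append((h2,round(qf[5],1),round(qf[3],1)))
        print("  h",h,q2.round(2),"flip ok:",f)
E
timeout 500 python3 plan.py
```

```text
kin [ 0.      0.4264  0.6099  0.0742  0.0957 -0.0415  0.2795] res 0.0
yaw -5.07 d -20 rest 0.0 [ 0.03  0.23  1.79 -0.37  1.19  0.27]
  h -180 [-0.38  0.82  1.21 -0.46  2.26 -2.01] flip ok: [(30, np.float64(2.5), np.float64(2.0)), (60, np.float64(2.6), np.float64(1.7)), (90, np.float64(2.7), np.float64(1.5))]
  h -150 [-0.24  0.71  1.39 -0.8   2.   -2.29] flip ok: [(60, np.float64(2.6), np.float64(1.7)), (90, np.float64(2.7), np.float64(1.5))]
  h 0 [-0.86 -0.02  2.35  1.81  0.82 -0.73] flip ok: [(-60, np.float64(0.7), np.float64(4.2)), (-30, np.float64(1.2), np.float64(3.6)), (30, np.float64(2.5), np.float64(2.0)), (60, np.float64(2.6), np.float64(1.7)), (90, np.float64(2.7), np.float64(1.5))]
  h 30 [-0.97  0.21  2.1   1.35  1.29 -0.69] flip ok: [(-60, np.float64(0.7), np.float64(4.2)), (-30, np.float64(1.2), np.float64(3.6)), (30, np.float64(2.5), np.float64(2.0)), (60, np.float64(2.6), np.float64(1.7)), (90, np.float64(2.7), np.float64(1.5))]
  h 60 [-0.93  0.44  1.79  1.04  1.66 -0.76] flip ok: [(-60, np.float64(0.7), np.float64(4.2)), (-30, np.float64(1.2), np.float64(3.6)), (30
[... 3150 characters left out ...]
 d -10 rest 0.0 [-0.2   0.18  1.83  0.19  1.17  2.95]
  h 0 [-0.88  0.1   2.35  2.03  1.01 -0.95] flip ok: [(30, np.float64(2.6), np.float64(1.8)), (60, np.float64(2.6), np.float64(1.6)), (90, np.float64(2.6), np.float64(1.4)), (120, np.float64(2.5), np.float64(1.1))]
  h 30 [-1.    0.31  2.09  1.49  1.41 -0.82] flip ok: [(30, np.float64(2.6), np.float64(1.8)), (60, np.float64(2.6), np.float64(1.6)), (90, np.float64(2.6), np.float64(1.4)), (120, np.float64(2.5), np.float64(1.1))]
  h 60 [-0.95  0.53  1.77  1.15  1.76 -0.8 ] flip ok: [(30, np.float64(2.6), np.float64(1.8)), (60, np.float64(2.6), np.float64(1.6)), (90, np.float64(2.6), np.float64(1.4)), (120, np.float64(2.5), np.float64(1.1))]
```

Run:
```python
from plan import *;from station import ctrl
p,R,o=now(ctrl); Rr=Rz(-5.07)*Ry(-20)
P,RR=rows(p,R,[.60,.004,.37],Rz(-5.07)*Ry(-10),0.7,4)
rows(P,RR,tcp([.594,.012,.19],Rr),Rr,0.7,6)
```

```text
kin [ 0.      0.4264  0.6099  0.0742  0.0957 -0.0415  0.2795] res 0.0
t 7.85 p [ 0.7001 -0.0042  0.3689] F [-0.6  0.1 -0.2] open 0.034 grip 0.0 q [-0.112  0.186  1.244 -0.     1.712 -0.023]
[[0.7,[0.0,-0.5,-0.01],[0.0,-0.31,0.0]],[0.7,[0.0,-0.5,0.0],[0.0,-0.31,0.0]],[0.7,[-0.01,-0.5,-0.01],[0.0,-0.31,0.0]],[0.7,[-0.01,-0.51,0.0],[0.0,-0.32,-0.01]]]
[[0.7,[0.12,-0.02,0.65],[0.0,-0.21,0.0]],[0.7,[0.14,-0.02,0.64],[0.0,-0.21,0.0]],[0.7,[0.16,-0.02,0.64],[0.0,-0.21,0.0]],[0.7,[0.17,-0.02,0.64],[0.0,-0.21,0.0]],[0.7,[0.19,-0.03,0.63],[0.0,-0.2,0.0]],[0.7,[0.21,-0.02,0.62],[0.0,-0.21,0.0]]]
```

play_rows([
  [0.7, [0, -0.5, 0], [0, -0.31, 0]],
  [0.7, [0, -0.5, 0], [0, -0.31, 0]],
  [0.7, [0, -0.5, 0], [0, -0.31, 0]],
  [0.7, [0, -0.51, 0], [0, -0.32, 0]],
  [0.7, [0.12, -0.02, 0.65], [0, -0.21, 0]],
  [0.7, [0.14, -0.02, 0.64], [0, -0.21, 0]],
  [0.7, [0.16, -0.02, 0.64], [0, -0.21, 0]],
  [0.7, [0.17, -0.02, 0.64], [0, -0.21, 0]],
])

```text
t: 8.85
tool_pos: [0.5947, 0.0061, 0.2335]
tool_rot: [2.16, 1.978, -0.322]
contact_force: [0.6, 0.3, 0.1]
opening: 0.0599
grip_force: 0.0
```

play_rows([
  [0.7, [0.19, -0.03, 0.63], [0, -0.2, 0]],
  [0.7, [0.21, -0.02, 0.62], [0, -0.21, 0]],
  [0.7, [0, 0, 0], [0, 0, 0]],
])

```text
t: 9.22
tool_pos: [0.5899, 0.0068, 0.1655]
tool_rot: [2.128, 1.952, -0.387]
contact_force: [-0.3, -0.7, 0.6]
opening: 0.0597
grip_force: 0.0
```

Run:
```python
from h import *;from station import ctrl,imaging;import cv2,pickle
p,R,o=now(ctrl); w=imaging.get_image("wrist"); pickle.dump((p,R.as_matrix(),w),open("w2.pkl","wb"))
s=imaging.get_image("scene");pickle.dump(s,open("s2.pkl","wb"))
A=w["color"];B=cv2.resize(s["color"][130:300,190:390],(470,400),interpolation=cv2.INTER_CUBIC)
cv2.imwrite("pics/w2.png",cv2.resize(A,(800,600)))
cv2.imwrite("pics/w2s.png",B)
```

```text
t 9.22 p [0.5899 0.0068 0.1655] F [-0.3 -0.7  0.6] open 0.0597 grip 0.0 q [ 0.046  0.08   1.725 -0.35   1.406  0.203]
```

View pics/w2.png

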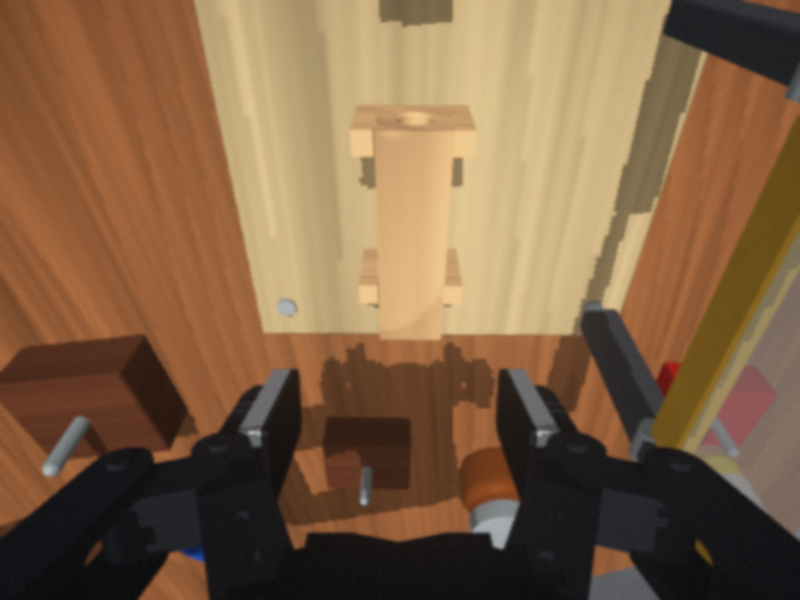

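The wrist view shows the blank in its saddles, from (413,130) to (411,338), with the hole visible in its +y end face at (413,118). So the −y end should be the solid one. The guard stays up at the right.

Run:
```python
from plan import *;from station import ctrl;import pickle
p0,R0,w=pickle.load(open("w2.pkl","rb"));M=np.eye(4);M[:3,:3]=R0;M[:3,3]=p0;E=np.linalg.inv(M@w["hand_eye"])
c=[plane(w,(a*.7,b*.7),.076,E) for a,b in[(376,130),(451,130),(442,338),(380,338)]];print(np.round(c,4)); m=np.mean(c,0);print("centre",m)
v=(c[0]+c[1]-c[2]-c[3]);print("yaw",np.degrees(np.arctan2(v[1],v[0]))-90, np.linalg.norm(v)/2)
p,R,o=now(ctrl);Rr=Rz(-5.07)*Ry(-20)
g=[m[0],m[1],.062]
P,RR=rows(p,R,tcp([m[0],m[1],.11],Rr),Rr,.7,3)
rows(P,RR,tcp(g,Rr),Rr,.7,3)
```

```text
kin [-0.      0.4264  0.6099  0.0742  0.0957 -0.0415  0.2795] res 0.0
[[ 0.5841  0.0598  0.076 ]
 [ 0.6138  0.0574  0.076 ]
 [ 0.6064 -0.0522  0.076 ]
 [ 0.5738 -0.0496  0.076 ]]
centre [0.59451977 0.00384773 0.076     ]
yaw -4.613174545350617 0.10983973270813041
t 9.32 p [0.593  0.0065 0.1708] F [-0.  -0.8  0.4] open 0.0601 grip 0.0 q [ 0.046  0.077  1.719 -0.351  1.406  0.203]
[[0.7,[0.12,0.01,0.51],[0.0,0.0,0.0]],[0.7,[0.12,0.01,0.52],[-0.01,0.0,0.0]],[0.7,[0.13,0.02,0.51],[0.0,0.0,0.0]]]
[[0.7,[0.11,0.0,0.3],[0.0,0.0,0.0]],[0.7,[0.11,0.0,0.3],[0.0,0.0,0.0]],[0.7,[0.11,0.0,0.3],[0.0,0.0,0.0]]]
```

play_rows([
  [0.7, [0.12, 0.02, 0.51], [0, 0, 0]],
  [0.7, [0.12, 0.02, 0.51], [0, 0, 0]],
  [0.7, [0.12, 0.02, 0.51], [0, 0, 0]],
  [0.7, [0.11, 0, 0.3], [0, 0, 0]],
  [0.7, [0.11, 0, 0.3], [0, 0, 0]],
  [0.7, [0.11, 0, 0.3], [0, 0, 0]],
  [0.7, [0, 0, 0], [0, 0, 0]],
], force=40)

```text
t: 10.2
tool_pos: [0.5946, -0.0027, 0.0438]
tool_rot: [2.127, 1.947, -0.378]
contact_force: [-0.5, -0.1, -0.5]
opening: 0.0596
grip_force: 0.0
```

play_rows([
  [0, [0, 0, 0], [0, 0, 0]],
  [0, [0, 0, 0], [0, 0, 0]],
  [0, [0, 0, 0], [0, 0, 0]],
  [0, [0, 0, 0], [0, 0, 0]],
], force=60)

```text
t: 10.7
tool_pos: [0.5963, -0.0027, 0.0464]
tool_rot: [2.126, 1.945, -0.373]
contact_force: [0.1, 1.6, 5.5]
opening: 0.0315
grip_force: 60.4
```

Run:
```python
from plan import *;from station import ctrl
p,R,o=now(ctrl);print((Rz(-5.07).inv()*R).as_rotvec(True))
g=p-R.apply([0,0,.019]);print("g",g)
P,RR=rows(p,R,p+[-.012,0,.22],Rz(-5.07)*Ry(-20),0,6)
Rp=Rz(65-90)*Ry(70)
print("turn");rows(P,RR,tcp([.50,-.15,.30],Rp),Rp,0,16)
q,m,Q=seq(np.array(o["q"]),(g,R),(g+[-.012,0,.22],RR),5);print(m,q.round(2))
q,m,Q=seq(q,(P-RR.apply([0,0,.019]),RR),([.50,-.15,.30],Rp),16);print(m,np.array(Q)[::4].round(2))
q,m,Q=seq(q,([.50,-.15,.30],Rp),([.541,-.2296,.116],Rp),6);print(m,q.round(2))
```

```text
kin [-0.      0.4264  0.6099  0.0742  0.0957 -0.0415  0.2795] res 0.0
t 10.7 p [ 0.5963 -0.0027  0.0464] F [0.1 1.6 5.5] open 0.0315 grip 60.4 q [ 0.03   0.224  1.784 -0.373  1.2    0.268]
[ -0.0903087  -19.98903935   0.04373995]
g [0.59684686 0.00380717 0.06423639]
[[0,[-0.25,-0.04,-0.69],[0.0,0.0,0.0]],[0,[-0.25,-0.04,-0.69],[0.0,0.0,0.0]],[0,[-0.26,-0.04,-0.69],[0.0,0.0,0.0]],[0,[-0.25,-0.04,-0.69],[0.0,0.0,0.0]],[0,[-0.26,-0.04,-0.68],[0.01,0.0,0.0]],[0,[-0.25,-0.03,-0.69],[0.0,0.0,-0.01]]]
turn
[[0,[-0.17,-0.08,0.03],[-0.07,0.7,0.16]],[0,[-0.18,-0.08,0.01],[-0.07,0.7,0.16]],[0,[-0.18,-0.07,-0.01],[-0.07,0.69,0.16]],[0,[-0.18,-0.07,-0.03],[-0.07,0.7,0.16]],[0,[-0.18,-0.07,-0.04],[-0.07,0.69,0.16]],[0,[-0.17,-0.06,-0.06],[-0.07,0.7,0.15]],[0,[-0.17,-0.06,-0.08],[-0.07,0.69,0.15]],[0,[-0.16,-0.05,-0.1],[-0.07,0.7,0.16]]]
[[0,[-0.15,-0.05,-0.11],[-0.07,0.69,0.15]],[0,[-0.14,-0.04,-0.13],[-0.08,0.7,0.15]],[0,[-0.13,-0.04,-0.14],[-0.07,0.69,0.16]],[0,[-0.11,-0.03,-0.15],[-0.08,0.7,0.15]],[0,[-0.1,-0.03,-0.16],[-0.07,0.69,0.16]],[0,[-0.08,-0.03,-0.17],[-0.08,0.7,0.15]],[0,[-0.07,-0.02,-0.18],[-0.07,0.69,0.16]],[0,[-0.05,-0.03,-0.18],[-0.08,0.7,0.15]]]
2.3725156839127237e-09 [ 0.03 -0.02  1.65 -0.35  1.55  0.13]
3.7150706122535126e-09 [[ 0.03 -0.02  1.65 -0.35  1.55  0.13]
 [-0.21 -0.15  1.74  0.04  1.49 -0.05]
 [-0.48 -0.19  1.82  0.44  1.55 -0.25]
 [-0.72 -0.15  1.87  0.79  1.69 -0.4 ]
 [-0.89 -0.03  1.91  1.08  1.86 -0.46]]
2.0816681711721685e-15 [-0.92  0.42  1.75  1.01  1.74 -0.73]
```

play_rows([
  [0, [-0.07, 0, -0.19], [0, 0, 0]],
  [0, [-0.13, 0, -0.36], [0, 0, 0]],
  [0, [-0.25, -0.05, -0.69], [0, 0, 0]],
  [0, [-0.25, -0.05, -0.69], [0, 0, 0]],
  [0, [-0.26, -0.05, -0.69], [0, 0, 0]],
  [0, [-0.25, -0.05, -0.69], [0, 0, 0]],
  [0, [-0.26, -0.04, -0.68], [0, 0, 0]],
  [0, [0, 0, 0], [0, 0, 0]],
])

```text
t: 11.7
tool_pos: [0.5854, -0.0026, 0.2635]
tool_rot: [2.125, 1.941, -0.365]
contact_force: [0.9, -0.5, -0.7]
opening: 0.0313
grip_force: 59.9
```

play_rows([
  [0, [-0.17, -0.08, 0.03], [-0.07, 0.7, 0.16]],
  [0, [-0.18, -0.08, 0.01], [-0.07, 0.7, 0.16]],
  [0, [-0.18, -0.07, -0.01], [-0.07, 0.69, 0.16]],
  [0, [-0.18, -0.07, -0.03], [-0.07, 0.7, 0.16]],
  [0, [-0.18, -0.07, -0.04], [-0.07, 0.69, 0.16]],
  [0, [-0.17, -0.06, -0.06], [-0.07, 0.7, 0.15]],
  [0, [-0.17, -0.06, -0.08], [-0.07, 0.69, 0.15]],
  [0, [-0.16, -0.05, -0.1], [-0.07, 0.7, 0.16]],
])

```text
t: 12.7
tool_pos: [0.5439, -0.0689, 0.2702]
tool_rot: [-2.268, -1.763, -0.569]
contact_force: [0.2, 0.2, -0.8]
opening: 0.0314
grip_force: 59.8
```

play_rows([
  [0, [-0.15, -0.05, -0.11], [-0.07, 0.69, 0.15]],
  [0, [-0.14, -0.04, -0.13], [-0.08, 0.7, 0.15]],
  [0, [-0.13, -0.04, -0.14], [-0.07, 0.69, 0.16]],
  [0, [-0.11, -0.03, -0.15], [-0.08, 0.7, 0.15]],
  [0, [-0.1, -0.03, -0.16], [-0.07, 0.69, 0.16]],
  [0, [-0.08, -0.03, -0.17], [-0.08, 0.7, 0.15]],
  [0, [-0.07, -0.02, -0.18], [-0.07, 0.69, 0.16]],
  [0, [-0.05, -0.03, -0.18], [-0.08, 0.7, 0.15]],
])

```text
t: 13.7
tool_pos: [0.5058, -0.1339, 0.2839]
tool_rot: [-1.826, -1.159, -1.281]
contact_force: [-0.4, -0.3, -0.7]
opening: 0.0312
grip_force: 59.9
```

Run:
```python
from plan import *;from station import ctrl,imaging;import cv2,pickle
p,R,o=now(ctrl);Rp=Rz(65-90)*Ry(70);print("g",p-R.apply([0,0,.019]),"err",(R.inv()*Rp).as_rotvec(True))
t=imaging.get_image("top");s=imaging.get_image("scene");pickle.dump((t,s),open("d3.pkl","wb"))
A=cv2.resize(s["color"][60:300,150:420],(675,600),interpolation=cv2.INTER_CUBIC);cv2.imwrite("pics/s4.png",A)
p,R,o=now(ctrl)
P,RR=rows(p,R,tcp([.541,-.2296,.19],Rp),Rp,0,8)
rows(P,RR,tcp([.541,-.2296,.135],Rp),Rp,0,4)
```

```text
kin [-0.      0.4264  0.6099  0.0742  0.0957 -0.0415  0.2795] res 0.0
t 13.7 p [ 0.5058 -0.1339  0.2839] F [-0.4 -0.3 -0.7] open 0.0312 grip 59.9 q [-0.894 -0.024  1.92   1.078  1.859 -0.477]
g [ 0.4982068  -0.15010403  0.29034437] err [ 0.08327119 -0.15282256 -0.14148009]
t 13.8 p [ 0.5051 -0.134   0.2816] F [-0.1 -0.3 -1.9] open 0.0312 grip 59.9 q [-0.894 -0.023  1.922  1.075  1.857 -0.477]
[[0,[-0.28,0.18,-0.04],[0.0,0.0,-0.01]],[0,[-0.27,0.18,-0.04],[0.0,0.0,-0.01]],[0,[-0.28,0.18,-0.04],[0.0,0.0,0.0]],[0,[-0.27,0.19,-0.04],[0.0,0.0,-0.01]],[0,[-0.28,0.18,-0.04],[0.0,0.0,0.0]],[0,[-0.28,0.19,-0.05],[0.0,0.0,-0.01]],[0,[-0.27,0.18,-0.04],[0.0,0.0,0.0]],[0,[-0.28,0.19,-0.05],[0.01,-0.01,-0.01]]]
[[0,[-0.26,0.0,0.09],[0.0,0.0,0.0]],[0,[-0.26,0.0,0.1],[0.0,0.0,0.0]],[0,[-0.25,0.0,0.09],[0.0,0.0,0.0]],[0,[-0.26,0.0,0.1],[0.0,0.0,0.0]]]
```

View pics/s4.png

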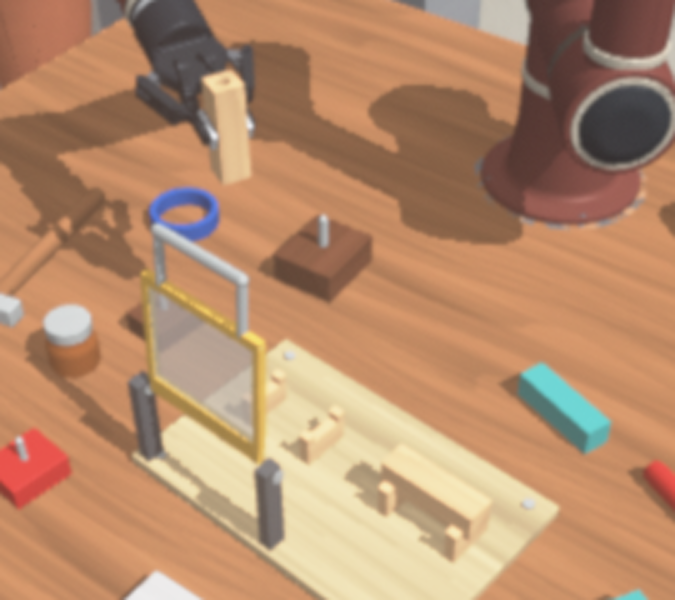

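The blank is held upright with the hole at its upper end (crop (225,80)), and the guard stands up by itself. Next, lower the solid end onto the pin.

Run:
```python
from plan import *;from station import ctrl
p,R,o=now(ctrl);Rp=Rz(65-90)*Ry(70)
P,RR=rows(p,R,tcp([.539,-.2334,.19],Rp),Rp,0,8)
rows(P,RR,tcp([.539,-.2334,.124],Rp),Rp,0,6)
```

```text
kin [-0.      0.4264  0.6099  0.0742  0.0957 -0.0415  0.2795] res 0.0
t 13.8 p [ 0.5051 -0.134   0.2816] F [-0.1 -0.3 -1.9] open 0.0312 grip 59.9 q [-0.894 -0.023  1.922  1.075  1.857 -0.477]
[[0,[-0.28,0.18,-0.05],[0.0,0.0,-0.01]],[0,[-0.28,0.18,-0.05],[0.0,0.0,-0.01]],[0,[-0.28,0.18,-0.05],[0.0,0.0,0.0]],[0,[-0.28,0.18,-0.05],[0.0,0.0,-0.01]],[0,[-0.28,0.19,-0.05],[0.0,0.0,0.0]],[0,[-0.28,0.18,-0.06],[0.0,0.0,-0.01]],[0,[-0.28,0.19,-0.05],[0.0,0.0,0.0]],[0,[-0.27,0.18,-0.06],[0.01,-0.01,-0.01]]]
[[0,[-0.21,0.0,0.08],[0.0,0.0,0.0]],[0,[-0.21,0.0,0.07],[0.0,0.0,0.0]],[0,[-0.21,0.0,0.08],[0.0,0.0,0.0]],[0,[-0.21,0.0,0.07],[0.0,0.0,0.0]],[0,[-0.2,0.0,0.08],[0.0,0.0,0.0]],[0,[-0.21,0.0,0.07],[0.0,0.0,0.0]]]
```

play_rows([
  [0, [-0.28, 0.18, -0.05], [0, 0, -0.01]],
  [0, [-0.28, 0.18, -0.05], [0, 0, -0.01]],
  [0, [-0.28, 0.18, -0.05], [0, 0, 0]],
  [0, [-0.28, 0.18, -0.05], [0, 0, -0.01]],
  [0, [-0.28, 0.19, -0.05], [0, 0, 0]],
  [0, [-0.28, 0.18, -0.06], [0, 0, -0.01]],
  [0, [-0.28, 0.19, -0.05], [0, 0, 0]],
  [0, [-0.27, 0.18, -0.06], [0, 0, 0]],
])

```text
t: 14.8
tool_pos: [0.5488, -0.217, 0.187]
tool_rot: [-1.826, -1.171, -1.28]
contact_force: [0.3, -0.5, -0.1]
opening: 0.0313
grip_force: 59.9
```

play_rows([
  [0, [-0.21, 0, 0.08], [0, 0, 0]],
  [0, [-0.21, 0, 0.07], [0, 0, 0]],
  [0, [-0.21, 0, 0.08], [0, 0, 0]],
  [0, [-0.21, 0, 0.07], [0, 0, 0]],
  [0, [-0.2, 0, 0.08], [0, 0, 0]],
  [0, [-0.1, 0, 0.03], [0, 0, 0]],
  [0, [0, 0, 0], [0, 0, 0]],
])

```text
t: 15.68
tool_pos: [0.5485, -0.2174, 0.1267]
tool_rot: [-1.825, -1.168, -1.283]
contact_force: [-0.1, -0.8, -0.6]
opening: 0.0311
grip_force: 59.9
```

Run:
```python
from plan import *;from station import ctrl,imaging;import cv2
p,R,o=now(ctrl);Rp=Rz(65-90)*Ry(70);print("g",p-R.apply([0,0,.019]),"err",(R.inv()*Rp).as_rotvec(True))
s=imaging.get_image("scene")["color"][110:230,150:310];t=imaging.get_image("top")["color"][170:290,300:420]
cv2.imwrite("pics/s5.png",np.hstack([cv2.resize(s,(440,330),interpolation=cv2.INTER_CUBIC),cv2.resize(t,(330,330),interpolation=cv2.INTER_CUBIC)]))
```

```text
kin [-0.      0.4264  0.6099  0.0742  0.0957 -0.0415  0.2795] res 0.0
t 15.68 p [ 0.5485 -0.2174  0.1267] F [-0.1 -0.8 -0.6] open 0.0311 grip 59.9 q [-0.923  0.397  1.743  1.008  1.758 -0.716]
g [ 0.54096746 -0.23362621  0.13316343] err [ 0.04873761 -0.02078619  0.28922122]
```

View pics/s5.png

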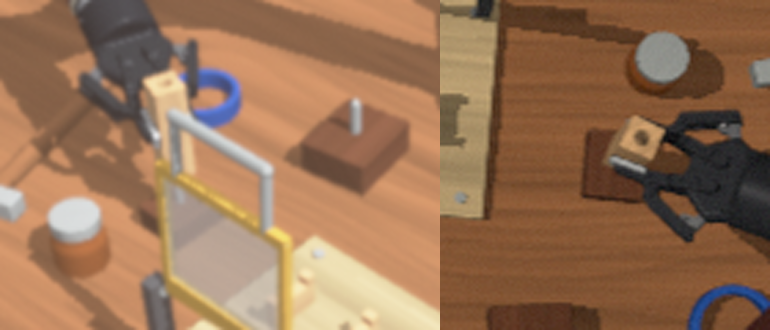

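Blank above the dark block, hole up at (640,137) in the right-hand view; clear of the jar. Now down slowly.

play_rows([
  [0, [-0.1, 0, 0.036], [0, 0, 0]],
  [0, [-0.09, 0, 0.033], [0, 0, 0]],
  [0, [-0.04, 0, 0.015], [0, 0, 0]],
  [0, [-0.03, 0, 0.011], [0, 0, 0]],
  [0, [0, 0, 0], [0, 0, 0]],
])

```text
t: 16.4
tool_pos: [0.5487, -0.2175, 0.1131]
tool_rot: [-1.825, -1.169, -1.283]
contact_force: [-0.7, -0.8, -0.8]
opening: 0.0314
grip_force: 59.9
```

play_rows([
  [0, [-0.03, 0, 0.011], [0, 0, 0]],
  [0, [-0.03, 0, 0.011], [0, 0, 0]],
  [0, [-0.02, 0, 0.007], [0, 0, 0]],
  [0, [0, 0, 0], [0, 0, 0]],
])

```text
t: 16.9
tool_pos: [0.5489, -0.2178, 0.1103]
tool_rot: [-1.823, -1.17, -1.285]
contact_force: [-1.4, -0.4, 5.2]
opening: 0.0312
grip_force: 60.3
```

Contact at 5 N with the grasp about 0.117 m up, as expected for a solid end on the tip. The bored end faces up already, so no flip is needed.

play_rows([
  [0, [-0.01, 0, 0.004], [0, 0, 0]],
  [0, [0, 0, 0], [0, 0, 0]],
  [0, [0.2, 0, -0.07], [0, 0, 0]],
  [0, [0.6, 0, -0.22], [0, 0, 0]],
  [0, [0.8, 0, -0.29], [0, 0, 0]],
  [0, [0.8, 0, -0.29], [0, 0, 0]],
  [0, [0.8, 0, -0.29], [0, 0, 0]],
  [0, [0.7, 0, -0.25], [0, 0, 0]],
])

```text
t: 17.9
tool_pos: [0.5478, -0.2165, 0.3174]
tool_rot: [-1.827, -1.17, -1.283]
contact_force: [1.1, 0.1, -0.7]
opening: 0.0309
grip_force: 60.0
```

play_rows([
  [0, [0.3, 0, -0.11], [0, 0, 0]],
  [0, [0, 0, 0], [0, 0, 0]],
  [0, [0, 0, 0], [0, 0, 0]],
  [0, [0, 0, 0], [0, 0, 0]],
])

```text
t: 18.4
tool_pos: [0.5475, -0.2163, 0.3298]
tool_rot: [-1.824, -1.166, -1.281]
contact_force: [0.1, 0.9, -0.8]
opening: 0.0314
grip_force: 60.0
```

Run:
```python
from plan import *;from station import ctrl,imaging;import cv2
p,R,o=now(ctrl);Rp=Rz(65-90)*Ry(70);print("g",p-R.apply([0,0,.019]),"axis",R.apply(Ry(-70+0).apply([0,0,-1])) , (R*Ry(20)).apply([1,0,0]),abs(o["dq"]).max())
s=imaging.get_image("scene")["color"]
cv2.imwrite("pics/s6.png",s)
```

```text
kin [-0.      0.4264  0.6099  0.0742  0.0957 -0.0415  0.2795] res 0.0
t 18.4 p [ 0.5475 -0.2163  0.3298] F [ 0.1  0.9 -0.8] open 0.0314 grip 60.0 q [-0.924  0.13   1.677  1.089  1.926 -0.414]
g [ 0.53991342 -0.23250175  0.33622781] axis [-2.67723485e-03 -1.36927232e-04  9.99996407e-01] [-2.67723485e-03 -1.36927232e-04  9.99996407e-01] 0.007292106390269028
```

View pics/s6.png

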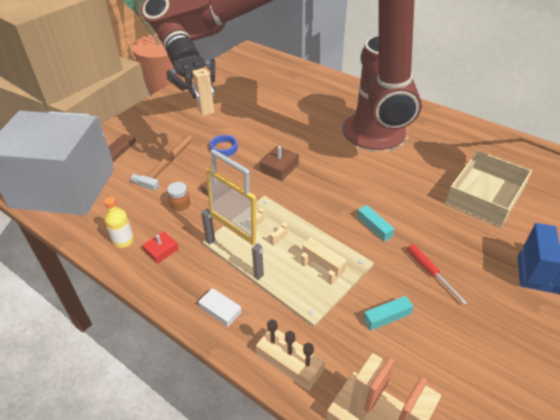

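The blank is upright at (203,90), clear of everything, and the guard is up with bar ends near (213,155) and (247,170). One quick check of the guard's angle, then hand in.

Run:
```python
from h import *;from station import imaging;import cv2
t=imaging.get_image("top");s=imaging.get_image("scene")
for a in[(213.5,153.5),(247.5,168.5)]: print(plane(s,a,.3195).round(4))
u=np.array([.996,-.0885]);o=np.array([.5955,.002])
# bar in the top view: predicted pixel and grey blob near it
for dx in(.1055,.085):
    for y in(.052,-.052):
        P=np.r_[o+u*dx+np.array([.0885,.996])*y,.3195]; c=t["extrinsics"]@np.r_[P,1]; print(dx,y,t["fx"]*c[0]/c[2]+t["cx"],t["fy"]*c[1]/c[2]+t["cy"])
cv2.imwrite("pics/t7.png",np.vstack([cv2.resize(t["color"][110:190,225:335],(770,560),interpolation=cv2.INTER_CUBIC)]))
```

```text
[ 0.6981 -0.0556  0.3195]
[0.6942 0.0379 0.3195]
0.1055 0.052 264.2437515438745 142.33242504835982
0.1055 -0.052 308.19633208612754 146.21353162076622
0.085 0.052 263.3945478096373 150.6422966815865
0.085 -0.052 307.48916036389227 154.54885181011431
```

View pics/t7.png

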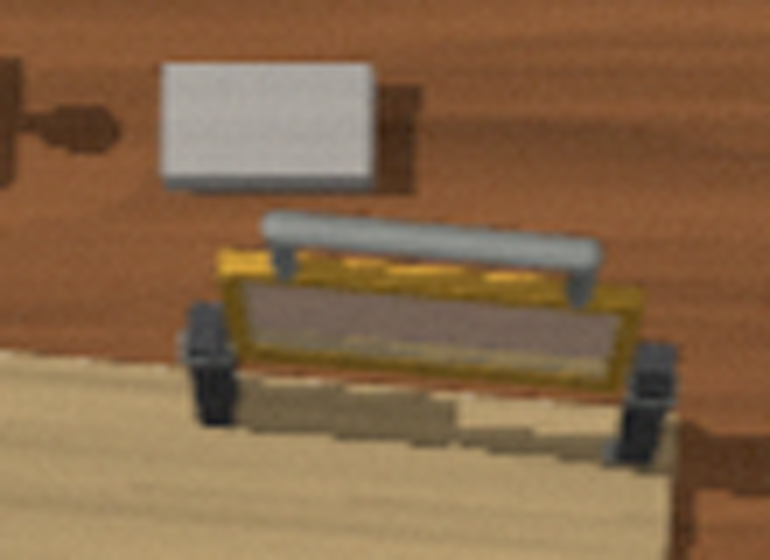

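The bar shows at top-view pixels (265.7,142.1) and (307.9,146.0). That matches the prediction for an upright guard, (264.2,142.3) and (308.2,146.2), within about 1.5 px, so the guard is on its stop.

```bash
python3 -c "
from station import ctrl
print(ctrl.finish_job())"
```

```text
the job is handed in; nothing more can be done
None
```

Job handed in at about 18.5 s: guard left up on its stop, the −y end met the pin tip and is solid, and the blank is held still and upright, hole up, lower end about 28 cm above the bench; I viewed 12 pictures, two over the limit of 10.

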